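# Hang a coated face plate on the drying rail with an S-hook

## Robot

A 6-joint arm with a two-finger parallel gripper is mounted at the origin on a cart in front of the work surface, level with it; the furniture and walls round the work are solid. World frame = base frame: x ahead of the robot, y to its left, z up, the work surface at z = 0. Lengths are in mm, angles in rad, forces in N, time in s.
With the tool pointing down it reaches from about 350 to 975 mm from the base axis. Payload 7.1 kg.
Tool frame: the origin (TCP) lies at the very end of the fingers, on their centre line; the grasp point (between the pads) lies 19 mm behind it (ctrl.grasp_offset is the distance from the TCP to the grasp point, in mm); z points along the fingers, y is the line along which they close (so a half turn about z gives the same grasp; the last joint's range is limited). The gripper opens to 88 mm and grips with 3 to 60 N. Pads are 20 mm wide; open, the fingers measure 115 mm over their backs; the gripper's body (75 mm by 178 mm) begins 61 mm behind the grasp point.
Start: joints at [1.113, 0.423, 1.63, -0, 1.089, -0.019], TCP at [265.501, 565.786, 222.675] pointing down, gripper open.
Joint ranges: [-3, 3], [-0.9, 2.11], [0.09, 2.58], [-1.31, 4.45], [0.11, 2.69], [-2.54, 2.54]. Speed limits (rad/s): [2.39, 2.39, 3.01, 3.14, 3.14, 3.14].

## Interface

Orientations are given as a rotation vector (axis times angle).
In Python, from workcell import ctrl, viewer, ticket, models gives the robot as it stands.
- The arm moves only by the tool play_rows, never from a script. Its arguments are lists of equal length, an entry for each row: "dp": the shift along the world's x, y, z in mm, a list of three; "yaw": the turn about the world's z in degrees. In form: {"dp": [[tx, ty, tz], ...], "yaw": [yaw, ...]}. A call has 1 to 8 rows; each row shifts and turns the commanded pose from where the row before left it; what a row does not reach is not made up. A row lasts 1/12 s, in which the tool goes at most 41.7 mm and 7.16 degrees, less where a joint would pass 70% of its speed; a pose out of reach is approached as far as the arm can. A call is refused whole if a number of a shift passes 41.7 or a number of a turn 7.16, either way. A call with a gripper value outside its range is refused whole. "gripper" is the closure, from 0 (fully open) to 1 (shut), set as the call begins (left out, the last holds). The fingers move at their own pace and stop on an object; the grip force is fixed at half the most. Time passes only in rows, so rows that do not move let the fingers close. It gives the time, the measured TCP pose, the force, the opening and the grip force at its end, in the units of the state.
- ctrl.get_obs(): the state, without advancing time (a new reading comes with each control period).
- viewer.get_image(name): name is "side" or "top"; returns a dict with "pixels" (480x640x3 uint8, red, green, blue), "range_z" (480x640 float32, mm along the optical axis (not along the pixel's ray), 0 where there is no reading), "fx", "fy", "cx", "cy" (pixels), "T" (4x4, takes a point from camera to world coordinates). Camera axes: x right, y up, looking along -z (the intrinsics and any distortion apply to the point x, -y, -z); pixel columns grow to the right and rows downward; lengths in mm; the calibration is good to about 2 mm. A picture is of the moment at which its call begins.
- ticket.close_job(): hands the job in; it is judged then, once.
Trained networks look in a picture, given as the dict that the camera call returned (one of the last four; its "shot" number tells which), for a name from the list of things; names that differ only in an ending like _2 or _b are one class to them, and where a whole thing is asked for, a point or a joint stands for the part that bears it (a point fixed in the world has none). Each returns a list of dicts, best first, with "conf" (0 to 1); they miss things now and then, are a little off and sometimes report something else, mostly with a low value. They report only what shows in the picture. A call takes as long as a camera call. They do not tell look-alikes from the thing itself.
- models.look_for(picture, name): "bbox" ([centre column, centre row, width, height] in pixels, round what is visible of it).
- models.landmark_of(picture, name): "location" ([column, row] in pixels: a listed point, or the origin of a listed thing).
The state is a dict: "t": time; "qpos": joint angles; "qvel": joint speeds; "joint_torque": joint torques, N m; "ee_pos": TCP position; "orientation": TCP orientation; "ft_force": force on the tool from outside, world axes, zero at the start; "moment": the same for the moment, N m; "width": finger opening in mm; "grasp_force": force on a finger pad.
Only numpy, scipy, OpenCV 4.12 (cv2) and the standard library are available. Lean on these libraries where they do the work, as an engineer would, in place of code of your own. Each camera call takes 0.05 s, during which the arm holds its last target. There are 200 camera calls.

## Task

Take the S-hook off the rail by its black grip, pass its lower end right through the round hole in the face plate's hang tab, lift the plate out of its slotted stand on the hook and hang the hook back over the rail, so that the plate hangs freely with its tab down in the bottom of the hook's bend, not on the tip. How far the tab sticks out of the plate is not known beforehand: feel for the hole gently and do not force the plate. The plate is freshly coated: never touch it with the gripper, and leave the other things on the bench where they are.

Things in the scene. Friction and masses are not known exactly. Their poses are not given: they have to be found in the camera images.
- rail: Drying rail, fixed: a level round steel bar, 10 mm thick and 240 mm long, along the body's y, its top 260 mm above the bench, carried by a thin post at each end (no higher than the bar) on a low foot. Origin on the bench under the bar's middle; z up.
- hook: S-hook of 5 mm steel wire bent in its xz plane. Starts hanging on the rail, upright, y along the rail within a few degrees. Origin under the crown, where it bears on the rail; z up. Upper bend 23 mm wide inside, its free tip at x = +14 ending 20 mm below the origin. The stem drops at x = -14 to 45 mm below, then slants to x = +13 at 75 mm below: rise 28 mm, then move along -x to leave the rail.
- hook_grip (a point): Point in the hook's black plastic grip, 24 mm above the hook's origin. The grip is 22 mm (x) by 10 mm (y) and reaches from 2 to 34 mm above the hook's origin: pinch it across its 10 mm, fingertips kept above the rail.
- hook_seat (a point): Where the load hangs in the lower bend: top of the wire at the bend's lowest part, 83.5 mm straight below the hook's origin. The wire is flat from x = -3 to +4 mm (its underside is 88.5 mm below the origin), joins the stem at x = +13 and runs almost level to the upturned tip on the -x side. Hook mass about 60 g.
- hook_tip (a point): Wire centre at the lower bend's upturned free tip, x = -12.5 mm and 82 mm below the hook's origin; the blunt end reaches to x = -15. Seen along x the lower end is 5 mm wide and 9 mm high (79.5 to 88.5 mm below the origin): it enters the hole moving level along the hook's -x, tip first, until the tab is over hook_seat.
- panel: Aluminium face plate standing upright in the stand's slot: 6 mm (x) by 100 mm (y) by 90 mm high, front and back alike. Origin at the middle of its lower edge, z up, x square to its face. With its tab 140 to 270 g. More than 8 N between hook and plate or tab does damage.
- panel_top (a point): Middle of the plate's top edge. A flat steel hang tab, 4 mm thick (x), 30 mm wide, centred here, slides up out of it stiffly (about 7 N moves it). The centre of its 13 mm round hole is straight above this point by 13 to 53 mm (differs every time, not measured); the tab's straight top edge is always 15 mm above the hole's centre.
- stand: Slotted black plastic stand, fixed: base 70 mm (x) by 130 mm (y), 38 mm high. Slot along y: 7.5 mm wide, 103 mm long, 32 mm deep, its floor 6 mm above the bench; the plate must rise at least 33 mm to come out. Origin on the bench under its middle, z up.
- hex_set: Bystander: folding hex key set, 26 x 92 x 22 mm, lying on the bench between rail and stand. Origin under its middle.
- eraser: Bystander: eraser, 20 x 50 x 13 mm, on the bench between rail and stand. Origin under its middle.
- stepper: Bystander: small stepper motor, 48 x 42 x 60 mm, standing on the bench toward the back. Origin under its middle.
- usb_hub: Bystander: flat dark hub, 30 x 74 x 14 mm, on the bench toward the front. Origin under its middle.
Things that resemble listed ones, but are neither listed nor needed, are in the scene too. What is shaped like the hook but pink or yellow is not meant.

How it is judged (in metres and radians):
On the way, in this order (a step that is already met when the one before it is completed fails the run):
1. the hook is taken off the rail, clear of it sideways (contact force between hook and rail below 0.05 N and (x of hook in the frame of rail above 0.03 m or x of hook in the frame of rail below -0.03 m or y of hook in the frame of rail above 0.13 m or y of hook in the frame of rail below -0.13 m)), for 0.1 s.
2. the plate, carried by the hook, is lifted clear of the stand (z of panel in the frame of stand above 0.042 m and contact force between hook and panel above 0.3 N and contact force between panel and stand below 0.1 N), for 0.2 s.
At the end, for the whole second after the job is handed in: The crown rests on the bar (within 8 mm in height, 12 mm sideways, 110 mm of its middle); the plate hangs in the hook's bend, its origin within 13 mm of the hook's yz plane, 20 to 85 mm above the bench, 40 mm of the hook horizontally, upright within 0.25 rad, off the rail; both below 50 mm/s (contact force between hook and rail above 0.5 N and contact force between hook and panel above 0.4 N and z of hook in the frame of rail between 0.252 and 0.268 m and x of hook in the frame of rail between -0.012 and 0.012 m and y of hook in the frame of rail between -0.11 and 0.11 m and z of panel in the frame of rail between 0.02 and 0.085 m and horizontal distance between panel and hook below 0.04 m and contact force between panel and rail below 0.1 N and angle between panel's own z axis and vertical below 0.25 rad and linear speed of each of panel, hook below 0.05 m/s and x of panel in the frame of hook between -0.013 and 0.013 m); the robot touches nothing.
It fails at once if hook and plate pressed together with more than 8 N (contact force between hook and panel above 8 N).
It fails at once if the gripper or arm touched the coated plate (contact force between any of the fingers, the arm and panel above 0.3 N).
It fails at once if a bystander was moved by more than 20 mm (distance of any of hex_set, eraser, stepper, usb_hub from where it was at the start of the episode above 0.02 m).
It also fails if it takes over 72 s, if anything falls off the work surface, if the arm or the gripper's body presses on something with over 40 N, if the wrist force passes 120 N, or if a joint passes its speed limit or range.

## Working session

There is one attempt and no reset: what is moved stays moved. The work goes in short steps, Python scripts to look and compute and a tool call to move; the robot and the scene stay as the last step left them, time stands still between calls to the robot, and variables do not carry over. Pictures are saved under pics/ and viewed, at most 10 in all, crops included, and the job is handed in when it is done.

Besides the shell and the picture viewer there is one more tool, called after "Call:" as a command line: name --pt "numbers of a row" for each row, then --argument value for the rest. play_rows: Moves the arm, as the interface text tells. Its arguments: {"type":"object","properties":{"dp":{"type":"array"},"yaw":{"type":"array"},"gripper":{"type":"number"}},"required":["dp","yaw"]}

```bash
mkdir -p pics
cat > h.py <<'E'
import numpy as np, cv2
from workcell import ctrl, viewer, ticket, models
def ray(im,u,v):
    T=np.array(im['T']); d=np.array([(u-im['cx'])/im['fx'],-(v-im['cy'])/im['fy'],-1.0])
    return T[:3,3],T[:3,:3]@d
def pt(im,u,v,z=None):
    o,d=ray(im,u,v)
    s=z if z else im['range_z'][int(round(v)),int(round(u))]
    return o+d*s
def onz(im,u,v,z):
    o,d=ray(im,u,v); return o+d*(z-o[2])/d[2]
def proj(im,p):
    T=np.array(im['T']); c=T[:3,:3].T@(np.asarray(p,float)-T[:3,3]); s=-c[2]
    return im['cx']+im['fx']*c[0]/s, im['cy']-im['fy']*c[1]/s
def tri(a,ua,b,ub):
    o1,d1=ray(a,*ua);o2,d2=ray(b,*ub)
    t=np.linalg.lstsq(np.c_[d1,-d2],o2-o1,rcond=None)[0]
    p,q=o1+d1*t[0],o2+d2*t[1]; return (p+q)/2,np.linalg.norm(p-q)
def cloud(im):
    v,u=np.mgrid[:480,:640]; s=im['range_z']; T=np.array(im['T'])
    d=np.stack([(u-im['cx'])/im['fx'],-(v-im['cy'])/im['fy'],-np.ones_like(s)],-1)*s[...,None]
    return d@T[:3,:3].T+T[:3,3]
def save(im,n,crop=None,k=1):
    p=im['pixels'][...,::-1]
    if crop: x,y,w,h=crop; p=p[y:y+h,x:x+w]
    cv2.imwrite('pics/'+n,cv2.resize(p,None,fx=k,fy=k,interpolation=cv2.INTER_CUBIC))
E
python3 - <<'E'
from h import *
np.set_printoptions(precision=1,suppress=True)
print(ctrl.get_obs())
I={n:viewer.get_image(n) for n in('side','top')}
for n,im in I.items():
    save(im,n+'0.png'); print(n,im['fx'],im['cx'],im['cy'],np.array(im['T']), [k for k in im])
    for nm in('rail','hook','hook_grip','hook_seat','hook_tip','panel','panel_top','stand','hex_set','eraser','stepper','usb_hub'):
        for r in models.landmark_of(im,nm)[:4]:
            u,v=r['location']; print(n,nm,round(r['conf'],2),np.array([u,v]),pt(im,u,v) if 0<=u<639 and 0<=v<479 else '')
E
```

```text
{'t': 0.0, 'qpos': array([ 1.1,  0.4,  1.6, -0. ,  1.1, -0. ]), 'qvel': array([-0.,  0.,  0., -0., -0.,  0.]), 'joint_torque': array([ -0. , -54.5, -27.4,   0.1,   0. ,  -0. ]), 'ee_pos': array([265.3, 565.3, 221.9]), 'orientation': array([-0.7, -3.1,  0. ]), 'ft_force': array([0.7, 0.1, 0.1]), 'moment': array([ 0.,  0., -0.]), 'grasp_force': 0.0, 'width': 88.10007731285486}
side 470.851435576338 327.2051990851174 237.4548108831845 [[   1.     0.1   -0.2  361.4]
 [  -0.2    0.5   -0.9 -921.1]
 [   0.     0.9    0.5  623.7]
 [   0.     0.     0.     1. ]] ['pixels', 'range_z', 'fx', 'fy', 'cx', 'cy', 'T', 'shot']
side rail 0.86 [376.5 353.3] [ 586.5 -241.8    5.8]
side rail 0.31 [327.1 243. ] [554.5 157.9  38. ]
side hook 0.85 [395. 244.] [ 588.1 -278.3  266. ]
side hook 0.73 [326.7 241.1] [555.5 170.3  37.1]
side hook 0.69 [237.1 385.6] [ 327.  -389.1  102.7]
side hook 0.52 [427.1 326. ] [ 663.4 -281.8   95.2]
side hook_grip 0.95 [397.7 232.3] [ 591.4 -275.9  285.8]
side hook_grip 0.81 [428.9 310.2] [ 666.7 -272.2  122.8]
side hook_grip 0.69 [237.5 377.1] [ 328.6 -388.9  119.1]
side 
[... 1932 characters left out ...]
8 330.4] [ 320.  -382.5    8.1]
top panel 0.75 [189.2 231.3] [555.4 211.5  38.3]
top panel 0.16 [275.9 192.1] [645.6   9.9  41.8]
top panel_top 0.65 [181.3 219.2] [568.1 202.2 136.1]
top panel_top 0.64 [375.9 218. ] [ 588.2 -228.1    4.4]
top stand 0.82 [192.3 227.2] [563.7 202.3  46.7]
top stand 0.26 [375.1 215.3] [ 594.7 -226.2    5.4]
top hex_set 0.71 [277.6 259.5] [489.1   7.7  19.8]
top eraser 0.5 [417.2 194.7] [ 586.7 -266.8  276.5]
top eraser 0.49 [284.7 223.5] [575.4  -8.8  13.9]
top eraser 0.22 [408.2 209.4] [ 609.1 -307.4    1.4]
top stepper 0.71 [275.4 190.1] [649.9  10.9  44.2]
top usb_hub 0.8 [337.  313.6] [ 361.8 -130.3   15.9]
top usb_hub 0.33 [192.2 226. ] [565.5 200.7  53.7]
```

View pics/side0.png

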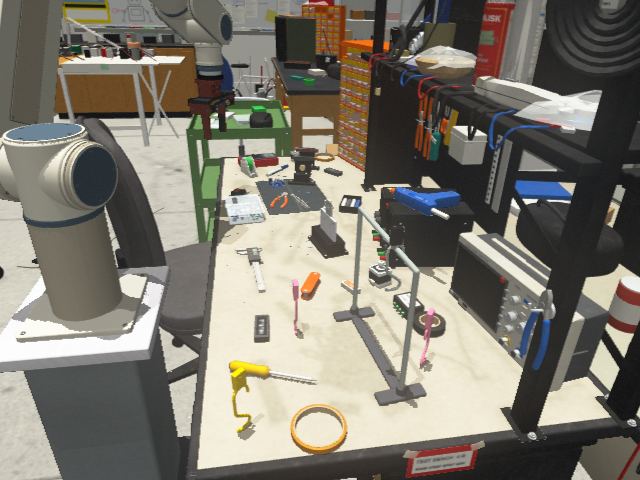

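View pics/top0.png

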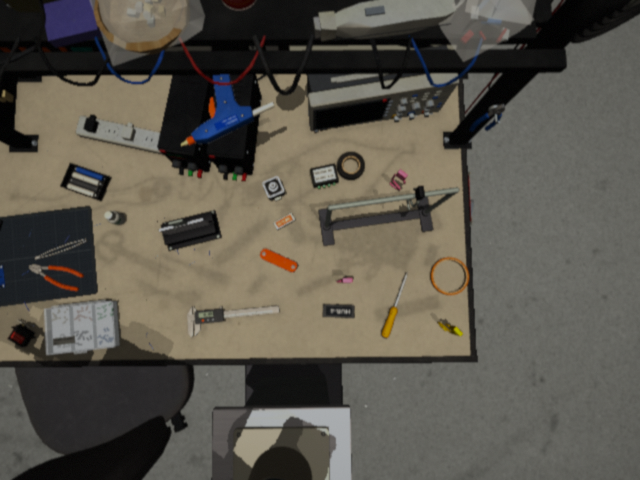

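Run:
```python
from h import *
np.set_printoptions(precision=1,suppress=True)
S=viewer.get_image('side');T=viewer.get_image('top')
a=cv2.resize(S['pixels'][200:300,350:450],None,fx=4,fy=4,interpolation=2)
b=cv2.resize(T['pixels'][170:240,360:460][:100],None,fx=4,fy=4,interpolation=2); b=cv2.copyMakeBorder(b,0,120,0,0,0)
cv2.imwrite('pics/c1.png',np.hstack([a,b])[...,::-1])
for n,im in(('side',S),('top',T)):
    P=cloud(im).reshape(-1,3);ok=im['range_z'].ravel()>0
    r=P[ok&(P[:,2]>245)&(P[:,2]<264)&(abs(P[:,0]-590)<60)&(P[:,1]>-370)&(P[:,1]<-60)]
    f=cv2.fitLine(r.astype(np.float32),cv2.DIST_HUBER,0,.1,.1).ravel()
    pr=(r-f[3:])@f[:3]; print(n,'rail',len(r),f,'ends',f[3:]+f[:3]*pr.min(),f[3:]+f[:3]*pr.max(),np.percentile(r[:,2],[5,50,95]))
    # panel
    q=P[ok&(P[:,2]>50)&(P[:,2]<200)&(abs(P[:,0]-562)<60)&(abs(P[:,1]-200)<90)]
    print('panel',len(q),q.min(0),q.max(0))
    for lo,hi in((50,70),(70,90),(90,100),(100,110),(110,120),(120,130),(130,140),(140,150),(150,170)):
        s=q[(q[:,2]>lo)&(q[:,2]<hi)]
        if len(s)>3: g=cv2.fitLine(s[:,:2].astype(np.float32),cv2.DIST_HUBER,0,.1,.1).ravel(); print(lo,len(s),s.mean(0),s[:,1].min(),s[:,1].max(),g)
for nm in('rail','hook','hook_grip','hook_seat','hook_tip','panel_top','panel','stand'):
    A=models.landmark_of(S,nm);B=models.landmark_of(T,nm)
    best=sorted([(tri(S,x['location'],T,y['location'])[1],x['conf'],y['conf'],tri(S,x['location'],T,y['location'])[0]) for x in A for y in B],key=lambda t:t[0])[:4]
    for x in best:print(nm,x)
```

```text
side rail 586 [  -0.1    1.     0.   584.8 -238.   257.7] ends [ 600.7 -353.8  256.9] [ 566.7 -107.2  258.5] [249.  258.2 260.8]
panel 369 [550.8 159.5  50. ] [579.8 260.  137.7]
50 109 [564.8 205.   59.8] 161.32401006526743 259.98941643180456 [  0.2  -1.  564.  207.1]
70 109 [565.  203.3  80. ] 159.52806133877198 256.34654395510097 [  0.3  -1.  564.6 204.1]
90 68 [565.1 207.7  94.6] 163.57591443741535 257.8653548345758 [  0.2  -1.  564.7 207.7]
100 21 [565.6 207.3 105.4] 197.03883791700173 227.02150347956763 [  0.3  -1.  565.2 208. ]
110 22 [564.6 211.2 115.1] 198.49189513620217 228.09525849677857 [  0.3  -1.  564.8 210.9]
120 21 [564.6 212.4 125.1] 199.09966306119964 226.18012126703798 [  0.2  -1.  563.7 214.3]
130 19 [565.  211.8 134.5] 198.24691713613583 225.80643972753023 [  0.3  -1.  564.8 211.1]
top rail 674 [  -0.1    1.    -0.   584.2 -223.7  258.7] ends [ 601.6 -350.9  259. ] [ 567.6 -103.   258.4] [254.3 258.3 261.3]
panel 368 [550.  165.6  50. ] [578.6 262.8 139.3]
50 75 [562.5 211.7  60. ] 165.64788106767656 262.83367137116744 [  0.2  -1.  562.2 212.5]
70 92 [562.5 211.8
[... 2028 characters left out ...]
rray([ 584.3, -273. ,  181.1]))
hook_tip (np.float64(3.202621422389953), 0.53, 0.62, array([ 438.7, -157.3,    4.9]))
hook_tip (np.float64(9.9937672300191), 0.56, 0.73, array([ 675.8, -263.2,   -0.8]))
panel_top (np.float64(5.848689986710198), 0.77, 0.92, array([563.5, 216.8,  97.2]))
panel_top (np.float64(10.842307247903765), 0.53, 0.92, array([579.9, 252.9, -25.6]))
panel_top (np.float64(187.13613799016787), 0.23, 0.92, array([671.7, 218.7,  -4. ]))
panel (np.float64(11.705038736190247), 0.78, 0.98, array([567.7, 219.6,   1.3]))
stand (np.float64(4.475666642173164), 0.77, 0.77, array([568. , 220.5,  -6.7]))
stand (np.float64(142.27347193727093), 0.47, 0.77, array([ 657.6,  237. , -133.9]))
```

View pics/c1.png

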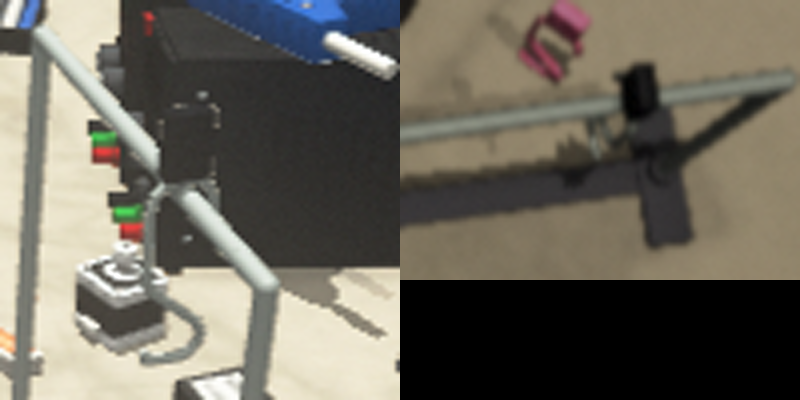

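The wanted hook is the grey one with the black grip hanging on the rail, at side (397,232) and top (419,193). The look-alikes are pink at side (295,300) and (428,330), and yellow at side (240,385). The crop confirms the choice: its stem and tip are on the robot side, so hook −x is roughly world −x.

Call:
play_rows --pt "0 0 30" --pt "0 0 30" --pt "0 -20 30" --pt "15 -41 30" --pt "20 -41 0" --pt "20 -41 0" --pt "20 -41 0" --pt "20 -41 0" --yaw '[6.7, 6.7, 6.7, 6.7, 6.7, 0, 0, 0]' --gripper 0

```text
t: 2.87
ee_pos: [350.7, 362.1, 336.6]
orientation: [-0.23, 3.132, 0.001]
ft_force: [0.5, -0.4, 0.1]
width: 87.7
grasp_force: 0.0
```

Run:
```python
from h import *
np.set_printoptions(precision=2,suppress=True)
S=viewer.get_image('side');T=viewer.get_image('top')
L=[]
for n,im in(('side',S),('top',T)):
    P=cloud(im);ok=im['range_z']>0
    dark=im['pixels'].max(2)<70
    m=ok&(P[...,2]>264)&(P[...,2]<300)&(abs(P[...,0]-588)<30)&(abs(P[...,1]+268)<30)
    q=P[m]; L.append(q); print(n,len(q),q.min(0),q.max(0),np.median(q,0))
    t=q[q[:,2]>(289 if n=='top' else 264)]; print(len(t),t.mean(0),cv2.minAreaRect(t[:,:2].astype(np.float32)))
    # panel: tab & plate yaw via cloud with RANSAC-ish
    m=ok&(P[...,2]>45)&(P[...,2]<98)&(abs(P[...,0]-564)<30)&(abs(P[...,1]-211)<70)
    f=cv2.fitLine(P[m][:,:2].astype(np.float32),cv2.DIST_HUBER,0,.1,.1).ravel(); print('plate yaw',np.degrees(np.arctan(-f[0]/f[1])),f)
    m=ok&(P[...,2]>112)&(P[...,2]<160)&(abs(P[...,0]-564)<30)&(abs(P[...,1]-211)<40)
    q=P[m];print('tab',len(q),q.min(0),q.max(0),np.percentile(q[:,2],[80,95]),q.mean(0))
    m=ok&(P[...,2]>245)&(P[...,2]<262)&(abs(P[...,0]-588)<60)&(P[...,1]>-340)&(P[...,1]<-115)&(abs(P[...,1]+268)>25)
    f=cv2.fitLine(P[m][:,:2].astype(np.float32),cv2.DIST_HUBER,0,.1,.1).ravel(); print('rail yaw',np.degrees(np.arctan(-f[0]/f[1])),f)
a=S['pixels'][170:270,280:380];cv2.imwrite('pics/tab.png',cv2.resize(a,None,fx=5,fy=5,interpolation=2)[...,::-1])
print(ctrl.get_obs()['ee_pos'])
```

```text
side 260 [ 579.83 -280.98  264.06] [ 602.82 -269.41  295.09] [ 589.61 -276.28  281.05]
260 [ 590.11 -276.05  281.05] ((591.3176879882812, -275.02691650390625), (23.00945472717285, 11.485546112060547), 1.540281891822815)
plate yaw 13.999713 [  0.24  -0.97 564.27 207.09]
tab 59 [559.72 192.13 113.6 ] [570.15 229.07 138.  ] [133.68 137.31] [564.75 211.23 125.79]
rail yaw 7.557739 [   0.13   -0.99  583.22 -230.19]
top 119 [ 579.86 -275.96  265.91] [ 600.9  -264.46  297.39] [ 589.44 -268.11  290.95]
69 [ 590.41 -270.02  293.06] ((590.8568115234375, -270.4739074707031), (20.158437728881836, 10.949209213256836), 1.3661463260650635)
plate yaw 14.089276 [  0.24  -0.97 561.98 214.25]
tab 66 [559.12 200.04 113.  ] [569.85 230.41 139.43] [136.26 139.06] [563.83 214.62 128.87]
rail yaw 7.564207 [   0.13   -0.99  583.16 -215.16]
[352.04 359.43 336.58]
```

View pics/tab.png

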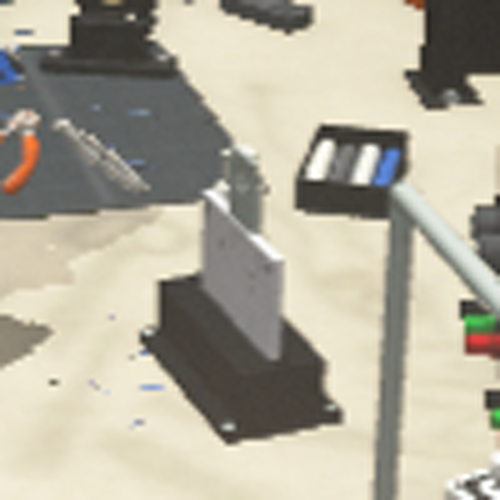

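Call:
play_rows --pt "15 -39 0" --pt "15 -39 0" --pt "15 -39 0" --pt "15 -39 0" --pt "15 -39 0" --pt "15 -39 0" --pt "15 -39 0" --pt "15 -39 0" --yaw '[-3, 0, 0, 0, 0, 0, 0, 0]'

```text
t: 3.63
ee_pos: [470.6, 51.3, 336.6]
orientation: [-0.148, 3.137, 0.001]
ft_force: [0.3, 0.2, 0.1]
width: 87.7
grasp_force: 0.0
```

Call:
play_rows --pt "15 -39 0" --pt "15 -39 0" --pt "15 -39 0" --pt "15 -39 0" --pt "15 -39 0" --pt "15 -39 0" --pt "15 -39 0" --pt "13 -37 0" --yaw '[0, 0, 0, 0, 0, 0, 0, 0]'

```text
t: 4.3
ee_pos: [588.9, -258.2, 336.1]
orientation: [-0.147, 3.138, 0.0]
ft_force: [0.5, -0.2, 0.2]
width: 87.6
grasp_force: 0.0
```

Call:
play_rows --pt "0 0 0" --pt "0 0 0" --pt "0 0 0" --yaw '[0, 0, 0]'

```text
t: 4.55
ee_pos: [587.8, -255.9, 335.7]
orientation: [0.147, -3.137, -0.001]
ft_force: [-0.5, -0.1, -0.4]
width: 88.0
grasp_force: 0.0
```

Call:
play_rows --pt "3 -14 0" --pt "0 0 -15" --pt "0 0 -15" --pt "0 0 -15" --pt "0 0 -15" --pt "0 0 -9" --pt "0 0 0" --pt "0 0 0" --yaw '[0, 0, 0, 0, 0, 0, 0, 0]'

```text
t: 5.22
ee_pos: [590.8, -270.2, 267.4]
orientation: [0.148, -3.138, -0.0]
ft_force: [-0.8, -0.2, 0.1]
width: 87.8
grasp_force: 0.0
```

Run:
```python
from h import *
S=viewer.get_image('side');T=viewer.get_image('top')
a=S['pixels'][190:300,345:455];b=T['pixels'][140:250,360:470]
cv2.imwrite('pics/g1.png',cv2.resize(np.hstack([a,b]),None,fx=3.6,fy=3.6,interpolation=2)[...,::-1])
```

```text
(no output)
```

View pics/g1.png

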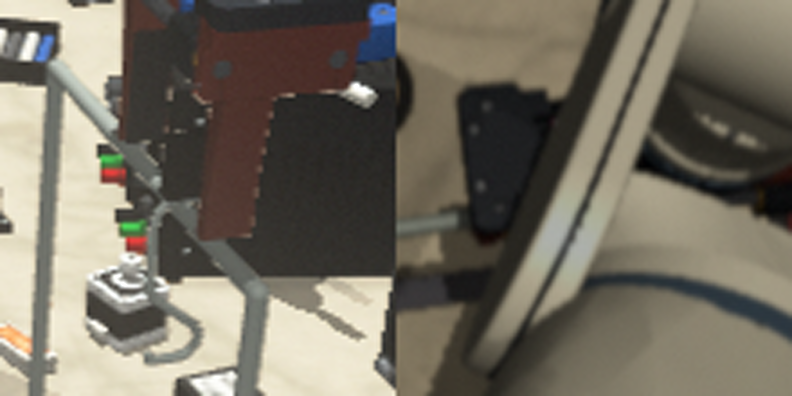

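The near finger stands just above the rail at crop (230,235), with the hook's stem visible behind it at (155,240). I'll close now.

Call:
play_rows --pt "0 0 0" --pt "0 0 0" --pt "0 0 0" --pt "0 0 0" --pt "0 0 0" --pt "0 0 0" --pt "0 0 0" --pt "0 0 0" --yaw '[0, 0, 0, 0, 0, 0, 0, 0]' --gripper 1

```text
t: 5.98
ee_pos: [590.7, -270.6, 267.2]
orientation: [0.147, -3.138, 0.0]
ft_force: [-1.0, -0.8, 0.3]
width: 37.7
grasp_force: 0.0
```

Call:
play_rows --pt "0 0 0" --pt "0 0 0" --pt "0 0 0" --pt "0 0 0" --pt "0 0 0" --pt "0 0 0" --pt "0 0 0" --pt "0 0 0" --yaw '[0, 0, 0, 0, 0, 0, 0, 0]'

```text
t: 6.65
ee_pos: [590.7, -270.6, 267.3]
orientation: [0.147, -3.138, 0.0]
ft_force: [-0.2, -0.3, 0.3]
width: 10.0
grasp_force: 30.0
```

Call:
play_rows --pt "0 0 6" --pt "0 0 12" --pt "0 0 16" --pt "0 0 4" --pt "-10 -1 0" --pt "-20 -2 0" --pt "-25 -2 0" --pt "-15 -1 0" --yaw '[0, 0, 0, 0, 0, 0, 0, 0]'

```text
t: 7.32
ee_pos: [517.9, -276.3, 304.5]
orientation: [0.147, -3.136, -0.001]
ft_force: [-0.4, 0.9, -0.8]
width: 9.7
grasp_force: 30.0
```

Call:
play_rows --pt "0 0 10" --pt "0 0 0" --pt "0 0 0" --yaw '[0, 0, 0]'

```text
t: 7.57
ee_pos: [521.4, -276.9, 316.2]
orientation: [-0.146, 3.136, -0.002]
ft_force: [-0.2, 0.3, -1.2]
width: 9.6
grasp_force: 30.0
```

Call:
play_rows --pt "0 20 0" --pt "0 36 0" --pt "0 40 0" --pt "0 40 0" --pt "0 40 0" --pt "0 40 0" --pt "0 40 0" --pt "4 40 0" --yaw '[0, 0, 0, 4.3, 4.3, 0, 0, 0]'

```text
t: 8.23
ee_pos: [524.7, 21.7, 315.2]
orientation: [-0.382, 3.118, 0.0]
ft_force: [1.2, 0.2, 0.6]
width: 10.0
grasp_force: 30.0
```

Call:
play_rows --pt "20 40 0" --pt "20 40 0" --pt "20 40 0" --pt "20 40 0" --pt "15 30 0" --pt "3 16 0" --pt "0 0 0" --pt "0 0 0" --yaw '[0, 0, 0, 0, 0, 0, 0, 0]'

```text
t: 8.9
ee_pos: [616.9, 215.0, 314.4]
orientation: [0.384, -3.116, 0.001]
ft_force: [0.6, -0.5, -0.7]
width: 9.7
grasp_force: 30.0
```

Call:
play_rows --pt "0 0 -15" --pt "0 0 -25" --pt "0 0 -20" --pt "0 0 -10" --pt "0 0 0" --pt "0 0 0" --yaw '[0, 0, 0, 0, 0, 0]'

```text
t: 9.4
ee_pos: [617.2, 213.4, 245.6]
orientation: [0.38, -3.118, 0.0]
ft_force: [0.4, 0.2, 0.3]
width: 10.0
grasp_force: 30.0
```

Run:
```python
from h import *
np.set_printoptions(precision=2,suppress=True)
S=viewer.get_image('side');T=viewer.get_image('top')
o=ctrl.get_obs();print(o['ee_pos'],o['orientation'],o['ft_force'])
for nm in('hook_seat','hook_tip','hook_grip','hook','panel_top'):
  for n,im in(('side',S),('top',T)):
    for r in models.landmark_of(im,nm)[:3]: print(nm,n,round(r['conf'],2),np.array(r['location']))
p=o['ee_pos'];c,s=np.cos(np.radians(14)),np.sin(np.radians(14))
for im in(S,T): print('exp seat',proj(im,p+[0,0,-7.3-83.5]),'tip',proj(im,p+[-12.5*c,-12.5*s,-89.3]),'hole',proj(im,[564,214,123.5]))
a=S['pixels'][150:270,285:405];b=T['pixels'][160:280,130:250]
cv2.imwrite('pics/e1.png',cv2.resize(np.hstack([a,b]),None,fx=3.3,fy=3.3,interpolation=2)[...,::-1])
```

```text
[618.07 214.14 246.9 ] [-0.38  3.12  0.  ] [-0.54 -0.36  0.71]
hook_seat side 0.9 [245.9 425.3]
hook_seat side 0.83 [425.8 360.6]
hook_seat side 0.53 [294.8 326.5]
hook_seat top 0.71 [441.6 323.6]
hook_seat top 0.67 [173.5 194.3]
hook_seat top 0.47 [341.8 282. ]
hook_tip side 0.69 [298.7 332.8]
hook_tip side 0.54 [343.7 191.3]
hook_tip side 0.52 [424.1 357. ]
hook_tip top 0.66 [388.2 180.3]
hook_tip top 0.61 [347.2 281.7]
hook_tip top 0.59 [177.  196.6]
hook_grip side 0.82 [427.4 316.9]
hook_grip side 0.71 [239.3 375. ]
hook_grip side 0.65 [295.2 286. ]
hook_grip top 0.51 [459.  329.7]
hook_grip top 0.43 [403.1 172.7]
hook_grip top 0.41 [152.4 181.9]
hook side 0.77 [430.2 325.7]
hook side 0.77 [293.7 294.1]
hook side 0.66 [236.5 384.5]
hook top 0.64 [159.3 185.8]
hook top 0.52 [452.9 331. ]
hook top 0.42 [401.  171.6]
panel_top side 0.56 [325.7 214.4]
panel_top top 0.71 [179.1 222.1]
exp seat (np.float64(348.4321166347331), np.float64(192.41383655485174)) tip (np.float64(344.18813722769613), np.float64(192.4886879355331)) hole (np.float64(327.99291187705506), np.float64(204.60679697805048))
exp seat (np.float64(173.37241461240657), np.float64(194.03294689771766)) tip (np.float64(174.46442047136404), np.float64(199.60015305803446)) hole (np.float64(177.42052741059015), np.float64(222.06614457206382))
```

View pics/e1.png

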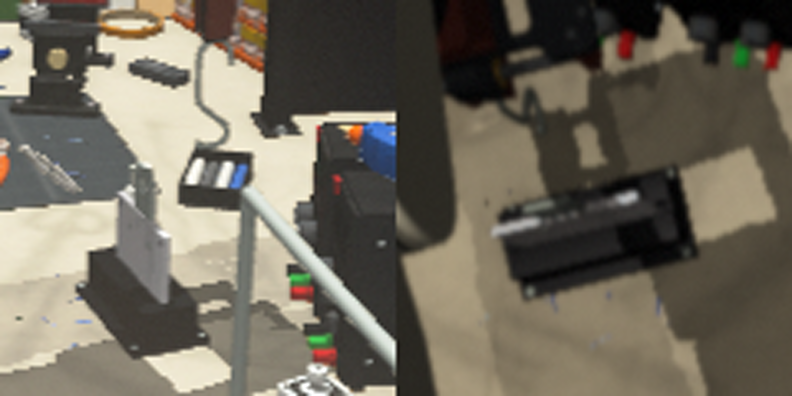

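Call:
play_rows --pt "-9 5 0" --pt "-9 4 0" --pt "0 0 -16" --pt "0 0 -16" --pt "0 0 0" --pt "0 0 0" --pt "0 0 0" --yaw '[0, 0, 0, 0, 0, 0, 0]'

```text
t: 10.58
ee_pos: [599.2, 223.9, 214.0]
orientation: [-0.382, 3.118, 0.0]
ft_force: [-0.3, 0.0, -0.2]
width: 10.0
grasp_force: 30.0
```

```bash
cat >> h.py <<'E'
C14,S14=np.cos(np.radians(14)),np.sin(np.radians(14))
def nl(p): return np.array([C14*p[0]+S14*p[1],-S14*p[0]+C14*p[1],p[2]])
def ft(n=6):
    F=[];
    for i in range(n):
        viewer.get_image('side'); o=ctrl.get_obs(); F.append(np.r_[nl(o['ft_force']),nl(o['ee_pos'])])
    F=np.array(F); return F.mean(0),F.std(0)
E
python3 - <<'E'
from h import *
np.set_printoptions(precision=2,suppress=True)
m,s=ft(8);print(m,s)
S=viewer.get_image('side');T=viewer.get_image('top')
o=ctrl.get_obs();p=o['ee_pos']
for im in(S,T): print('exp seat',proj(im,p+[0,0,-90.8]),'tip',proj(im,p+[-12.5*C14,-12.5*S14,-89.3]),'hole',proj(im,[564,214,123.5]))
a=cv2.resize(S['pixels'][170:230,310:360],None,fx=8,fy=8,interpolation=2)
b=cv2.resize(T['pixels'][190:235,150:200],None,fx=8,fy=8,interpolation=2);b=cv2.copyMakeBorder(b,0,120,0,0,0)
cv2.imwrite('pics/e2.png',np.hstack([a,b])[...,::-1])
P=nl(cloud(T).transpose(2,0,1)).transpose(1,2,0)
for r in range(212,228): print(r,' '.join('%d'%P[r,c,2] for c in range(164,190)))
print(); 
for r in range(216,226): print(r,' '.join('%.0f'%P[r,c,1] for c in range(164,190)))
Q=nl(cloud(S).transpose(2,0,1)).transpose(1,2,0)
for r in range(186,216): print(r,' '.join('%d/%d'%(Q[r,c,2],Q[r,c,0]) for c in range(320,340)))
E
```

```text
[ -0.01  -0.02  -0.57 635.88  71.95 214.05] [0.34 0.65 0.45 0.13 0.12 0.28]
exp seat (np.float64(340.3471602552721), np.float64(202.9717783570294)) tip (np.float64(336.1390400442242), np.float64(203.08911827924862)) hole (np.float64(327.99291187705506), np.float64(204.60679697805048))
exp seat (np.float64(173.550921766818), np.float64(205.9264840361765)) tip (np.float64(174.60898360083854), np.float64(211.35225085737747)) hole (np.float64(177.42052741059015), np.float64(222.06614457206382))
212 0 1 1 0 1 0 -1 3 1 3 -1 -1 0 -1 0 1 0 3 0 -2 0 0 -2 0 0 -4
213 0 0 0 0 0 0 -1 -3 2 -2 -2 0 1 0 0 0 3 1 1 0 0 -1 0 0 0 -1
214 -1 2 3 0 0 1 0 0 1 0 1 -1 1 0 2 0 0 -1 2 -1 -1 0 0 0 -1 0
215 -1 0 -1 1 1 0 0 3 1 -1 3 3 3 0 -1 1 -1 -1 0 -1 1 0 0 -2 -3 -1
216 0 0 1 0 -3 -2 -1 0 -2 -3 -1 0 1 0 0 1 0 0 0 -2 0 1 9 6 3 8
217 -2 -2 -3 1 0 1098 0 0 0 1 0 -1 1 0 0 2 0 -2 3 6 8 4 5 36 39 36
218 1 1 1 0 0 -1 1 -1 -1 2 0 0 -4 1 6 3 5 7 6 35 40 36 41 37 37 35
219 -2 -1 0 0 1 5 0 5 -3 -1 8 6 3 6 5 135 135 137 130 126 39 39 34 41 36 38
220 1 0 0 -2 0 -1 8 2 5 8 8 137 135 133 137 139 134 137 138 129 120 38 40 35 3
[... 4949 characters left out ...]
 1/668 85/598 91/596 91/598 97/596 95/599 100/598 103/597 108/596 108/598 111/598 111/600 27/681 -2/711 0/712 0/716 1/717 -2/724 1/723 3/725
212 0/667 85/596 88/596 89/597 92/597 95/597 96/599 100/598 102/598 107/597 108/598 108/600 23/682 0/707 0/710 1/711 0/715 0/718 0/722 -1/726
213 -3/667 80/598 84/596 85/598 89/597 93/597 95/597 96/599 100/597 103/598 106/597 105/601 21/681 1/702 1/705 0/710 0/713 0/715 0/718 1/720
214 0/661 77/597 81/597 82/599 85/598 90/596 91/598 96/596 97/598 100/598 102/599 101/602 19/679 -1/702 2/700 0/707 0/710 0/712 0/715 0/717
215 1/657 73/598 79/596 81/597 83/598 85/598 88/598 93/596 94/598 99/596 101/596 99/601 12/683 1/696 0/700 0/702 0/707 0/708 1/711 0/714
```

View pics/e2.png

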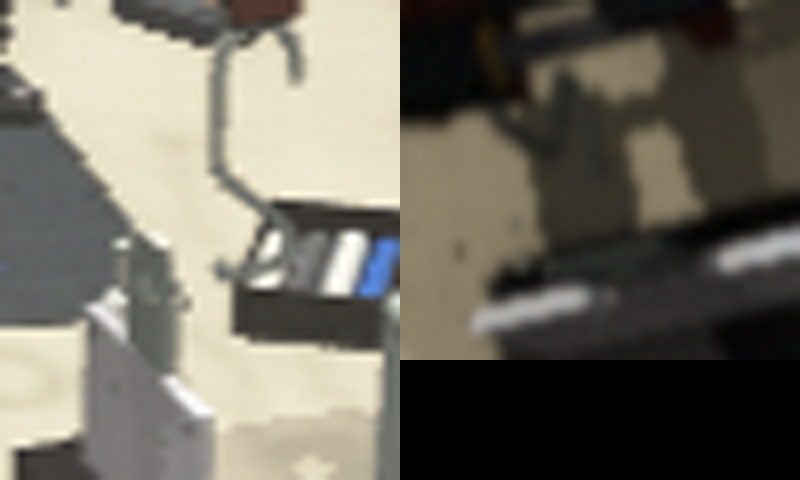

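The zoom shows the tip at side px (338,204) and the tab hole near (329,205). Hook and tab heights agree to about 1 mm, and so do their lateral positions, so I'll approach gently.

Call:
play_rows --pt "-5 -1.2 0" --pt "-5 -1.2 0" --pt "-4 -1 0" --pt "-1 -0.3 0" --pt "0 0 0" --pt "0 0 0" --yaw '[0, 0, 0, 0, 0, 0]'

```text
t: 11.58
ee_pos: [584.3, 219.8, 213.4]
orientation: [-0.382, 3.118, 0.0]
ft_force: [-0.8, 0.4, -0.7]
width: 9.7
grasp_force: 30.0
```

Call:
play_rows --pt "-1 -0.25 0" --pt "-1 -0.25 0" --pt "-1 -0.25 0" --pt "0 0 0" --pt "0 0 0" --yaw '[0, 0, 0, 0, 0]'

```text
t: 12.0
ee_pos: [581.2, 219.0, 213.3]
orientation: [0.382, -3.118, 0.0]
ft_force: [-0.2, 0.0, -0.5]
width: 9.9
grasp_force: 30.0
```

Run:
```python
from h import *
np.set_printoptions(precision=2,suppress=True)
print(*ft(10))
```

```text
[  0.03  -0.17  -0.4  617.02  71.9  213.27] [0.31 0.41 0.49 0.02 0.02 0.02]
```

Call:
play_rows --pt "0 0 0.8" --pt "-1 -0.25 0" --pt "-0.7 -0.17 0" --pt "0 0 0" --pt "0 0 0" --yaw '[0, 0, 0, 0, 0]'

```text
t: 12.92
ee_pos: [579.5, 218.6, 214.1]
orientation: [0.382, -3.118, -0.0]
ft_force: [-0.0, 1.2, -0.0]
width: 10.2
grasp_force: 30.0
```

Run:
```python
from h import *
np.set_printoptions(precision=2,suppress=True)
print(*ft(10))
```

```text
[  0.27   0.01  -0.28 615.24  71.89 214.07] [0.39 0.48 0.33 0.03 0.01 0.02]
```

Call:
play_rows --pt "-0.8 -0.2 0" --pt "-0.8 -0.2 0" --pt "0 0 0" --pt "0 0 0" --yaw '[0, 0, 0, 0]'

```text
t: 13.75
ee_pos: [577.9, 218.1, 214.1]
orientation: [0.382, -3.118, 0.0]
ft_force: [-0.1, 0.3, -0.4]
width: 9.9
grasp_force: 30.0
```

Run:
```python
from h import *
np.set_printoptions(precision=2,suppress=True)
print(*ft(10))
```

```text
[  0.05   0.05  -0.34 613.61  71.9  214.09] [0.41 0.29 0.46 0.02 0.01 0.02]
```

Call:
play_rows --pt "-0.8 -0.2 0" --pt "-0.8 -0.2 0" --pt "0 0 0" --pt "0 0 0" --yaw '[0, 0, 0, 0]'

```text
t: 14.58
ee_pos: [576.3, 217.8, 214.1]
orientation: [0.382, -3.118, -0.0]
ft_force: [0.0, -0.2, -0.9]
width: 10.0
grasp_force: 30.0
```

```bash
cat >> h.py <<'E'
def tab():
    S=viewer.get_image('side');T=viewer.get_image('top');r=[]
    for im in(S,T):
        P=nl(cloud(im).transpose(2,0,1)).transpose(1,2,0)
        for lo,hi in((60,90),(108,135)):
            m=(P[...,2]>lo)&(P[...,2]<hi)&(abs(P[...,0]-598)<9)&(abs(P[...,1]-72)<(48 if lo<80 else 16)); r.append((m.sum(),np.median(P[m][:,0]),P[m][:,0].mean()))
    return r
E
python3 - <<'E'
from h import *
np.set_printoptions(precision=2,suppress=True)
print(*ft(10));print(tab())
E
```

```text
[  0.05   0.03  -0.49 611.94  71.9  214.08] [0.33 0.6  0.53 0.01 0.01 0.01]
[(np.int64(137), np.float64(597.2394631351743), np.float64(597.2514783744911)), (np.int64(47), np.float64(598.7354567881064), np.float64(599.0627560053341)), (np.int64(117), np.float64(596.9193199882747), np.float64(596.9255956560638)), (np.int64(48), np.float64(598.1955895973588), np.float64(598.8072285031238))]
```

Call:
play_rows --pt "-1 -0.25 0" --pt "-1 -0.25 0" --pt "-1 -0.25 0" --pt "-1 -0.25 0" --pt "0 0 0" --pt "0 0 0" --yaw '[0, 0, 0, 0, 0, 0]'

```text
t: 15.68
ee_pos: [572.3, 216.8, 214.1]
orientation: [-0.382, 3.118, -0.0]
ft_force: [-0.2, 0.2, 0.1]
width: 9.9
grasp_force: 30.0
```

Run:
```python
from h import *
np.set_printoptions(precision=2,suppress=True)
print(*ft(8));print(tab())
```

```text
[ -0.06  -0.13  -0.48 607.84  71.91 214.09] [0.43 0.34 0.39 0.02 0.02 0.04]
[(np.int64(140), np.float64(597.1862336668538), np.float64(597.2545081904293)), (np.int64(47), np.float64(598.3008909386018), np.float64(598.7070691472628)), (np.int64(120), np.float64(596.8917711356851), np.float64(596.8972067275773)), (np.int64(50), np.float64(598.1182097112069), np.float64(598.8609683742577))]
```

Call:
play_rows --pt "-1 -0.25 0" --pt "-1 -0.25 0" --pt "-1 -0.25 0" --pt "0 0 0" --pt "0 0 0" --pt "0 0 0" --yaw '[0, 0, 0, 0, 0, 0]'

```text
t: 16.68
ee_pos: [569.4, 216.1, 214.1]
orientation: [-0.382, 3.118, 0.0]
ft_force: [0.2, 0.2, -0.9]
width: 9.7
grasp_force: 30.0
```

Run:
```python
from h import *
np.set_printoptions(precision=2,suppress=True)
print(*ft(8));print(tab())
```

```text
[  0.01  -0.16  -0.62 604.76  71.89 214.08] [0.58 0.22 0.46 0.02 0.01 0.02]
[(np.int64(141), np.float64(597.3228090990558), np.float64(597.3056361713938)), (np.int64(47), np.float64(598.4181678199482), np.float64(598.3938741602374)), (np.int64(120), np.float64(596.8645956727548), np.float64(596.8594454984047)), (np.int64(51), np.float64(598.067397497233), np.float64(598.2677250326927))]
```

Call:
play_rows --pt "-1 -0.25 0" --pt "-1 -0.25 0" --pt "-1.2 -0.3 0" --pt "-1.2 -0.3 0" --pt "0 0 0" --pt "0 0 1" --pt "0 0 1" --pt "0 0 1" --yaw '[0, 0, 0, 0, 0, 0, 0, 0]'

```text
t: 17.85
ee_pos: [565.0, 215.0, 217.2]
orientation: [-0.382, 3.118, 0.0]
ft_force: [0.3, -0.4, -0.1]
width: 9.7
grasp_force: 30.0
```

Call:
play_rows --pt "0 0 0.8" --pt "0 0 0.8" --pt "0 0 0.8" --pt "0 0 0.8" --pt "0 0 0.8" --pt "0 0 0.8" --pt "0 0 0" --pt "0 0 0" --yaw '[0, 0, 0, 0, 0, 0, 0, 0]'

```text
t: 18.52
ee_pos: [564.9, 214.9, 221.8]
orientation: [0.382, -3.118, 0.0]
ft_force: [-0.0, 0.2, -2.0]
width: 9.7
grasp_force: 30.0
```

Run:
```python
from h import *
np.set_printoptions(precision=2,suppress=True)
print(*ft(8));print(tab())
```

```text
[  0.17   0.01  -2.3  600.14  71.88 221.82] [0.49 0.42 0.46 0.02 0.01 0.02]
[(np.int64(144), np.float64(596.9394299336452), np.float64(597.0808386076806)), (np.int64(48), np.float64(598.309127603436), np.float64(598.1254716641153)), (np.int64(121), np.float64(596.6400759497977), np.float64(596.6212664816055)), (np.int64(43), np.float64(597.8620687014477), np.float64(597.8603243694405))]
```

Call:
play_rows --pt "0 0 0.8" --pt "0 0 0.8" --pt "0 0 1" --pt "0 0 1" --pt "0 0 1" --pt "0 0 1" --pt "0 0 1" --pt "0 0 0" --yaw '[0, 0, 0, 0, 0, 0, 0, 0]'

```text
t: 19.68
ee_pos: [565.1, 215.0, 228.8]
orientation: [-0.382, 3.118, 0.0]
ft_force: [1.5, 0.1, -1.4]
width: 9.7
grasp_force: 30.0
```

Run:
```python
from h import *
np.set_printoptions(precision=2,suppress=True)
print(*ft(8));print(tab())
```

```text
[  0.03   0.33  -2.28 600.18  71.88 228.47] [0.53 0.34 0.3  0.05 0.01 0.08]
[(np.int64(143), np.float64(596.8131534255107), np.float64(596.8255489468378)), (np.int64(44), np.float64(598.5264339399956), np.float64(598.6981318720628)), (np.int64(123), np.float64(596.549621829939), np.float64(596.5198411744378)), (np.int64(31), np.float64(597.7247500881947), np.float64(597.88517062535))]
```

Call:
play_rows --pt "0 0 2" --pt "0 0 3" --pt "0 0 3" --pt "0 0 3" --pt "0 0 3" --pt "0 0 3" --pt "0 0 3" --pt "0 0 3" --yaw '[0, 0, 0, 0, 0, 0, 0, 0]'

```text
t: 20.85
ee_pos: [565.0, 215.0, 251.9]
orientation: [-0.382, 3.118, 0.0]
ft_force: [-0.8, -0.1, -1.1]
width: 9.7
grasp_force: 30.0
```

Call:
play_rows --pt "0 0 3" --pt "0 0 3" --pt "0 0 3" --pt "0 0 3" --pt "0 0 3" --pt "0 0 3" --pt "0 0 2" --pt "0 0 1" --yaw '[0, 0, 0, 0, 0, 0, 0, 0]'

```text
t: 21.52
ee_pos: [565.1, 215.0, 272.9]
orientation: [-0.382, 3.118, 0.0]
ft_force: [0.6, -0.8, -1.8]
width: 9.8
grasp_force: 30.0
```

Call:
play_rows --pt "0 0 3" --pt "0 0 5" --pt "0 0 5" --pt "0 0 5" --pt "0 0 5" --pt "0 0 5" --pt "0 0 2" --pt "0 0 0" --yaw '[0, 0, 0, 0, 0, 0, 0, 0]'

```text
t: 22.18
ee_pos: [565.3, 215.1, 303.3]
orientation: [-0.382, 3.117, 0.0]
ft_force: [0.6, -0.0, -2.8]
width: 10.1
grasp_force: 30.0
```

Run:
```python
from h import *
np.set_printoptions(precision=2,suppress=True)
print(*ft(5))
S=viewer.get_image('side');T=viewer.get_image('top')
a=S['pixels'][110:290,260:440];b=T['pixels'][140:320,120:300]
cv2.imwrite('pics/l1.png',cv2.resize(np.hstack([a,b]),None,fx=2.2,fy=2.2,interpolation=2)[...,::-1])
```

```text
[  0.51  -0.32  -2.42 600.08  71.89 302.35] [0.24 0.3  0.39 0.12 0.01 0.26]
```

View pics/l1.png

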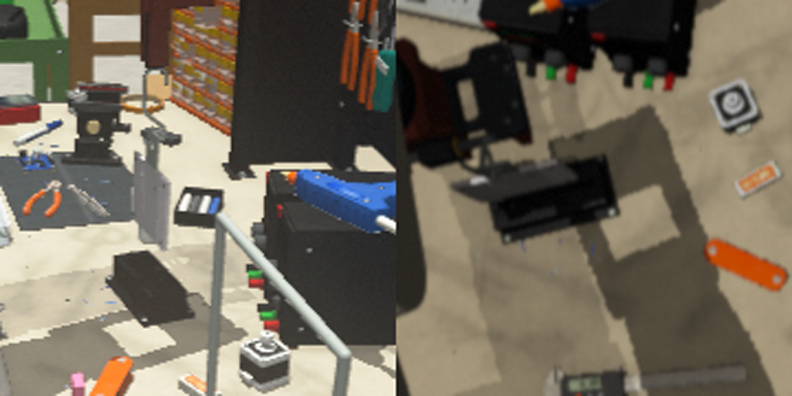

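The plate hangs in the hook's bend, clear of the stand: the side crop shows it at (150,195) and the empty stand at (150,285). I'll carry it slowly to the rail.

Call:
play_rows --pt "0 0 4" --pt "-1 -2 5" --pt "-2 -4 1" --pt "-3 -7 0" --pt "-3 -10 0" --pt "-3 -12 0" --pt "-3 -14 0" --pt "-3 -15 0" --yaw '[0, 0, -0.8, -0.8, -0.8, -0.8, -0.8, -0.8]'

```text
t: 23.2
ee_pos: [546.3, 149.3, 312.4]
orientation: [0.249, -3.131, 0.0]
ft_force: [0.6, 0.7, -2.8]
width: 9.8
grasp_force: 30.0
```

Call:
play_rows --pt "-3 -15 0" --pt "-3 -15 0" --pt "-3 -15 0" --pt "-3 -15 0" --pt "-3 -15 0" --pt "-3 -15 0" --pt "-3 -15 0" --pt "-3 -15 0" --yaw '[-0.8, -0.8, 0, 0, 0, 0, 0, 0]'

```text
t: 23.87
ee_pos: [522.3, 29.0, 312.5]
orientation: [-0.205, 3.135, -0.0]
ft_force: [-0.1, 0.3, -1.3]
width: 9.5
grasp_force: 30.0
```

Call:
play_rows --pt "-2 -15 0" --pt "-2 -15 0" --pt "-1 -15 0" --pt "-1 -15 0" --pt "0 -15 0" --pt "0 -15 0" --pt "0 -15 0" --pt "0 -15 0" --yaw '[0, 0, 0, 0, 0, 0, 0, 0]'

```text
t: 24.53
ee_pos: [516.2, -90.9, 312.5]
orientation: [-0.205, 3.135, -0.0]
ft_force: [-0.5, 0.5, -2.0]
width: 10.0
grasp_force: 30.0
```

Call:
play_rows --pt "0 -15 0" --pt "0 -15 0" --pt "0 -14 0" --pt "0 -12 0" --pt "0 -10 0" --pt "0 -8 0" --pt "0 -6 0" --pt "0 -4 0" --yaw '[0, 0, 0, 0, 0, 0, 0, 0]'

```text
t: 25.2
ee_pos: [516.8, -173.7, 312.4]
orientation: [0.206, -3.135, -0.0]
ft_force: [-0.5, 0.9, -1.1]
width: 9.9
grasp_force: 30.0
```

Call:
play_rows --pt "0 -5 0" --pt "0 -9 0" --pt "0 -12 0" --pt "0 -13 0" --pt "0 -12 0" --pt "0 -10 0" --pt "0 -6 0" --pt "0 -3 0" --yaw '[0, 0, 0, 0, 0, 0, 0, 0]'

```text
t: 25.87
ee_pos: [516.9, -244.4, 312.3]
orientation: [0.205, -3.135, 0.0]
ft_force: [0.0, -0.9, -2.6]
width: 9.9
grasp_force: 30.0
```

Call:
play_rows --pt "0 0 0" --pt "0 0 0" --pt "0 0 0" --pt "0 0 0" --pt "0 0 0" --pt "0 0 0" --pt "0 0 0" --pt "0 0 0" --yaw '[0, 0, 0, 0, 0, 0, 0, 0]'

```text
t: 26.53
ee_pos: [517.0, -243.0, 312.5]
orientation: [-0.207, 3.135, -0.0]
ft_force: [0.6, -0.1, -2.9]
width: 9.7
grasp_force: 30.0
```

Run:
```python
from h import *
np.set_printoptions(precision=2,suppress=True)
S=viewer.get_image('side');T=viewer.get_image('top');o=ctrl.get_obs();p=o['ee_pos'];print(p,o['orientation'])
for im in(S,T):
    P=cloud(im)
    m=(P[...,2]>100)&(P[...,2]<190)&(abs(P[...,0]-518)<30)&(abs(P[...,1]-p[1])<70)
    q=P[m]; print(len(q), q.min(0) if len(q) else '', q.max(0) if len(q) else '',np.median(q,0))
    if len(q)>20: f=cv2.fitLine(q[:,:2].astype(np.float32),cv2.DIST_HUBER,0,.1,.1).ravel();print(f)
    m=(P[...,2]>245)&(P[...,2]<262)&(abs(P[...,0]-588)<60)&(P[...,1]>-340)&(P[...,1]<-115);q=P[m];f=cv2.fitLine(q[:,:2].astype(np.float32),cv2.DIST_HUBER,0,.1,.1).ravel();print('rail',len(q),f,f[2]+(-236-f[3])*f[0]/f[1])
a=S['pixels'][180:400,300:480];b=T['pixels'][120:340,300:480]
cv2.imwrite('pics/r1.png',cv2.resize(np.hstack([a,b]),None,fx=2.2,fy=2.2,interpolation=2)[...,::-1])
```

```text
[ 516.98 -242.95  312.5 ] [-0.21  3.13  0.  ]
948 [ 508.2  -297.44  100.07] [ 526.31 -195.36  189.94] [ 515.76 -256.59  148.98]
[   0.13   -0.99  515.27 -251.36]
rail 462 [   0.13   -0.99  584.66 -240.38] 584.08344
14 [ 507.24 -194.84  103.04] [ 512.08 -186.98  143.13] [ 508.74 -188.72  123.91]
rail 353 [   0.14   -0.99  578.2  -177.59] 586.35144
```

View pics/r1.png

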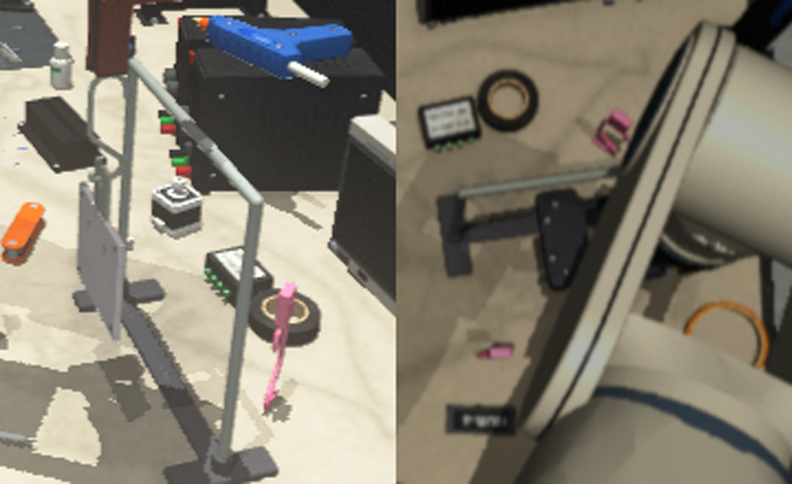

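The hook and plate hang on the robot side of the rail. The plate, at crop (100,265), lies between the posts and parallel to the bar. I'll move in over the bar now.

Call:
play_rows --pt "2 0.3 0" --pt "4 0.5 0" --pt "5 0.7 0" --pt "6 0.8 0" --pt "6 0.8 0" --pt "6 0.8 0" --pt "6 0.8 0" --pt "6 0.8 0" --yaw '[0, 0, 0, 0, 0, 0, 0, 0]'

```text
t: 27.3
ee_pos: [558.7, -237.3, 312.4]
orientation: [0.207, -3.135, -0.0]
ft_force: [-0.6, 1.2, -2.7]
width: 9.9
grasp_force: 30.0
```

Call:
play_rows --pt "6 0.8 0" --pt "6 0.8 0" --pt "6 0.8 0" --pt "5 0.7 0" --pt "3 0.4 0" --pt "2 0.3 0" --pt "0 0 0" --pt "0 0 0" --yaw '[0, 0, 0, 0, 0, 0, 0, 0]'

```text
t: 27.97
ee_pos: [585.8, -233.7, 312.1]
orientation: [0.207, -3.134, -0.001]
ft_force: [-0.4, -0.1, -3.7]
width: 9.7
grasp_force: 30.0
```

Call:
play_rows --pt "0 0 -3" --pt "0 0 -5" --pt "0 0 -6" --pt "0 0 -6" --pt "0 0 -6" --pt "0 0 -5" --pt "0 0 -3" --pt "0 0 0" --yaw '[0, 0, 0, 0, 0, 0, 0, 0]'

```text
t: 28.63
ee_pos: [585.5, -233.6, 277.4]
orientation: [0.207, -3.133, -0.001]
ft_force: [-0.6, -0.2, -1.7]
width: 9.8
grasp_force: 30.0
```

Run:
```python
from h import *
np.set_printoptions(precision=2,suppress=True)
print(*ft(6));print(ctrl.get_obs()['ee_pos'])
```

```text
[   0.16    0.08   -2.26  512.13 -368.66  278.62] [0.41 0.33 0.21 0.13 0.1  0.33]
[ 586.2  -233.84  278.88]
```

Call:
play_rows --pt "0 0 -2" --pt "0 0 -2" --pt "0 0 -2" --pt "0 0 -2" --pt "0 0 -1.5" --pt "0 0 -1" --pt "0 0 0" --pt "0 0 0" --yaw '[0, 0, 0, 0, 0, 0, 0, 0]'

```text
t: 29.6
ee_pos: [586.0, -233.8, 267.9]
orientation: [0.207, -3.135, -0.0]
ft_force: [-0.1, 0.4, -1.7]
width: 10.0
grasp_force: 30.0
```

Run:
```python
from h import *
np.set_printoptions(precision=2,suppress=True)
print(*ft(8));print(ctrl.get_obs()['ee_pos'])
S=viewer.get_image('side')
cv2.imwrite('pics/r2.png',cv2.resize(S['pixels'][200:340,330:450],None,fx=4,fy=4,interpolation=2)[...,::-1])
```

```text
[  -0.32   -0.26   -2.42  512.06 -368.59  268.06] [0.44 0.5  0.57 0.03 0.01 0.03]
[ 586.   -233.76  268.05]
```

View pics/r2.png

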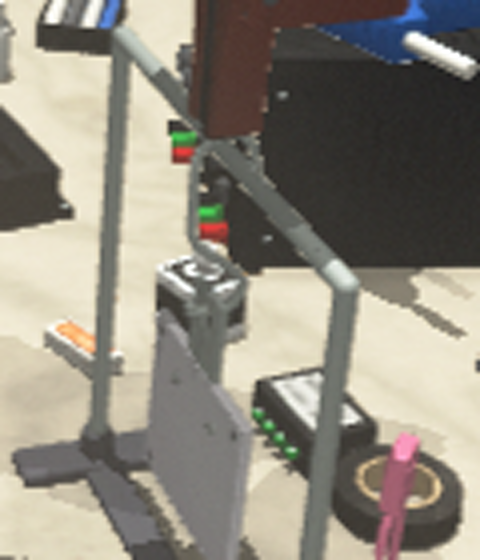

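The bar sits inside the upper bend, with the stem at (195,190) on the robot side and the free tip at (255,160) behind. I'll ease down until the load transfers.

Call:
play_rows --pt "0 0 -0.4" --pt "0 0 -0.4" --pt "0 0 -0.4" --pt "0 0 0" --pt "0 0 0" --pt "0 0 0" --yaw '[0, 0, 0, 0, 0, 0]'

```text
t: 30.55
ee_pos: [586.1, -233.8, 267.1]
orientation: [-0.207, 3.134, -0.0]
ft_force: [-0.6, 0.5, 1.8]
width: 9.8
grasp_force: 30.0
```

Run:
```python
from h import *
np.set_printoptions(precision=2,suppress=True)
print(*ft(8))
```

```text
[  -0.33    0.45    2.32  512.13 -368.63  267.04] [0.5  0.53 0.89 0.02 0.01 0.03]
```

Call:
play_rows --pt "0 0 0" --pt "0 0 0" --pt "0 0 0" --pt "0 0 0" --pt "0 0 0" --pt "0 0 0" --pt "0 0 0" --pt "0 0 0" --yaw '[0, 0, 0, 0, 0, 0, 0, 0]' --gripper 0.4

```text
t: 31.62
ee_pos: [586.0, -233.8, 266.7]
orientation: [0.207, -3.135, -0.0]
ft_force: [-0.6, -0.1, -0.0]
width: 52.1
grasp_force: 0.0
```

Call:
play_rows --pt "0 0 3" --pt "0 0 8" --pt "0 0 12" --pt "0 0 15" --pt "0 0 15" --pt "0 0 15" --pt "0 0 15" --pt "0 0 10" --yaw '[0, 0, 0, 0, 0, 0, 0, 0]'

```text
t: 32.28
ee_pos: [586.6, -234.0, 362.9]
orientation: [-0.207, 3.132, -0.002]
ft_force: [0.1, 0.3, -0.3]
width: 52.5
grasp_force: 0.0
```

Call:
play_rows --pt "0 0 0" --pt "0 0 0" --pt "0 0 0" --pt "0 0 0" --pt "0 0 0" --pt "0 0 0" --pt "0 0 0" --pt "0 0 0" --yaw '[0, 0, 0, 0, 0, 0, 0, 0]'

```text
t: 32.95
ee_pos: [585.9, -233.7, 359.5]
orientation: [0.207, -3.134, -0.0]
ft_force: [-0.2, 0.4, -0.2]
width: 53.0
grasp_force: 0.0
```

Run:
```python
from h import *
np.set_printoptions(precision=1,suppress=True)
prev=None
for k in range(12):
    S=viewer.get_image('side')
    if k%3: continue
    P=cloud(S);m=(P[...,2]>70)&(P[...,2]<140)&(abs(P[...,0]-585)<30)&(abs(P[...,1]+234)<60);q=P[m];print(len(q),q.min(0),q.max(0),np.median(q,0))
    f=cv2.fitLine(q.astype(np.float32),cv2.DIST_HUBER,0,.1,.1).ravel()
    A=np.c_[q[:,1:],np.ones(len(q))];print('x=a*y+b*z+c',np.linalg.lstsq(A,q[:,0],rcond=None)[0])
print([(r['conf'],np.array(r['location'])) for r in models.landmark_of(S,'hook_grip')[:4]])
print(ctrl.get_obs()['ee_pos'],ctrl.get_obs()['t'])
```

```text
817 [ 575.6 -286.4   70. ] [ 595.8 -182.5  139.8] [ 584.1 -242.7  106.2]
x=a*y+b*z+c [ -0.2   0.  546.5]
821 [ 575.1 -285.8   70. ] [ 595.8 -183.6  139.9] [ 584.1 -243.1  105.7]
x=a*y+b*z+c [ -0.2   0.  546.2]
820 [ 575.5 -285.8   70. ] [ 595.5 -183.6  139.9] [ 584.  -242.7  106.4]
x=a*y+b*z+c [ -0.2   0.  546.3]
817 [ 575.5 -285.5   70.2] [ 595.4 -184.1  139.9] [ 584.  -243.5  106.2]
x=a*y+b*z+c [ -0.2  -0.  546.6]
[(0.86, array([428.4, 316.5])), (0.78, array([390.7, 224.4])), (0.56, array([239.6, 378.6])), (0.48, array([292.1, 286. ]))]
[ 586.  -233.8  359.8] 33.6
```

The plate hangs upright and still, and the gripper is clear of it. I'll wait a moment more and hand in.

Call:
play_rows --pt "0 0 0" --pt "0 0 0" --pt "0 0 0" --pt "0 0 0" --pt "0 0 0" --pt "0 0 0" --pt "0 0 0" --pt "0 0 0" --yaw '[0, 0, 0, 0, 0, 0, 0, 0]'

```text
t: 34.27
ee_pos: [586.0, -233.8, 359.8]
orientation: [0.207, -3.135, -0.0]
ft_force: [-1.2, -0.3, 0.3]
width: 52.9
grasp_force: 0.0
```

```bash
python3 -c "
from workcell import ticket
print(ticket.close_job())"
```

```text
the job is handed in; nothing more can be done
None
```

I handed the job in after about 34 s: the hook is back over the rail and the plate hangs upright and still in its bend, with the gripper clear; the hand-in returned no verdict.

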